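# Clear the breading board: lamp arm aside, basket on its hook

### The arm

A 6-joint arm with a two-finger parallel gripper is mounted at the origin on the work surface. World frame = base frame: x ahead of the robot, y to its left, z up, the work surface at z = 0. Lengths are in m, angles in rad, forces in N, time in s.
With the tool pointing down it reaches from about 0.3 to 0.775 m from the base axis. Payload 14.6 kg.
Tool frame: the origin (TCP) lies midway between the tips of the shut fingers; the grasp point (between the pads) lies 19 mm behind it (env.grasp_offset is the distance from the TCP to the grasp point, in m); z points along the fingers, y is the line along which they close (so a half turn about z gives the same grasp; the last joint's range is limited). The gripper opens to 85 mm and grips with 20 to 120 N. Pads are 22 mm wide; open, the fingers measure 114 mm over their backs; the gripper's body (76 mm by 85 mm) begins 54 mm behind the grasp point. The pads swing forward as they close: fully open they stand 13 mm farther back than shut.
Start: joints at [-1.209, 0.3, 1.521, -0, 1.321, -0.067], TCP at [0.229, -0.5, 0.231] pointing down, gripper open.
Joint ranges: [-3.03, 3.03], [-0.79, 2.21], [0.23, 2.52], [-1.04, 4.18], [0, 3.07], [-2.55, 2.55]. Speed limits (rad/s): [2.22, 2.22, 2.57, 3.14, 3.14, 3.14].

### API

Orientations are given as a unit quaternion [w, x, y, z].
In Python, from workcell import env gives the robot as it stands.
- The arm moves only by the tool servo_tool, never from a script. Its argument "steps" is a list of rows, each a list of 3 entries, a list of its own where there are three numbers: the shift along the tool's x, y, z normalised to -1 to 1, where 1 is 0.15 m, then the turn, a rotation vector about the tool's x, y, z normalised to -1 to 1, where 1 is 180 degrees, then the closure, from 0 (fully open) to 1 (shut). A call has exactly 10 rows; each row is the pose to reach, as a shift and turn from the pose commanded when the call began, along the tool's axes at that moment, turning the shorter way round; what a row does not reach only later rows make up. A row lasts 1/8 s, in which the tool goes at most 62.5 mm and 10.7 degrees, less where a joint would pass 70% of its speed; a pose out of reach is approached as far as the arm can. A call with a number of a shift or a turn outside -1 to 1 is refused whole. A call with a gripper value outside its range is refused whole. The fingers move at their own pace and stop on an object; the grip force is fixed at half the most. Time passes only in rows, so rows that repeat a pose let the fingers close, or fill a call up. It gives the time, the measured TCP pose, the force, the opening and the grip force at its end, in the units of the state.
- env.get_obs(): the state, without advancing time (a new reading comes with each control period).
- env.get_image(name): name is "scene" or "top"; returns a dict with "frame" (400x640x3 uint8, red, green, blue), "K" (3x3 intrinsics, pixels), "dist_coeffs" ([k1, k2, p1, p2, k3] as OpenCV has them; the pictures are not rectified), "pose" (4x4, takes a point from camera to world coordinates). Camera axes: x right, y up, looking along -z (the intrinsics and any distortion apply to the point x, -y, -z); pixel columns grow to the right and rows downward; lengths in m; the calibration is good to about 2 mm. A picture is of the moment at which its call begins. There is no depth.
- env.sign_off(): hands the job in; it is judged then, once.
Trained networks look in the newest picture that a camera, given by its name, has taken for a name from the list of things; names that differ only in an ending like _2 or _b are one class to them, and where a whole thing is asked for, a point or a joint stands for the part that bears it (a point fixed in the world has none). Each returns a list of dicts, best first, with "score" (0 to 1); they miss things now and then, are a little off and sometimes report something else, mostly with a low value. They report only what shows in the picture. A call takes as long as a camera call. They do not tell look-alikes from the thing itself.
- env.cut_out(name, camera): "pixels" (400x640 bool, what is visible of it) and "at" ([column, row] as shares, 0 to 1, of the picture: columns of its width, rows of its height, amid what is visible of it).
- env.spot_point(name, camera): "at" ([column, row] as shares, 0 to 1, of the picture: columns of its width, rows of its height: a listed point, or the origin of a listed thing).
The state is a dict: "clock": time; "joint_pos": joint angles; "qd": joint speeds; "effort": joint torques, N m; "tcp_pos": TCP position; "ee_rot": TCP orientation; "ft_force": force on the tool from outside, world axes, zero at the start; "wrist_torque": the same for the moment, N m; "opening": finger opening in m; "gripper_force": force on a finger pad.
Only numpy, scipy, OpenCV 4.12 (cv2) and the standard library are available. Lean on these libraries where they do the work, as an engineer would, in place of code of your own. Each camera call takes 0.05 s, during which the arm holds its last target. There are 200 camera calls.

### The job

Make room on the wooden board for breading: ease the lamp's arm gently round to the lamp's own side until neither arm nor head is over the board any more, and hang the steamer basket by the middle of its handle on the long hook of the utensil stand, so that it hangs freely and level. Leave the plate on the board, the bowl, the mug and the spice jar where they are.

Things in the scene. Friction and masses are not known exactly. Their poses are not given: they have to be found in the camera images.
- board: Fixed butcher-block board, brown with pale strips along two edges, 360 (its x) x 400 (its y) x 40 mm high. Origin at the centre of its underside. The lamp stands on the counter beside its +y edge.
- lamp_arm (a joint): Swivel of the lamp's arm about the upright column, rad, range -0.7 to 1.6. The arm's level tube reaches out from the column along the lamp base's -x at 0; growing values swing it counter-clockwise seen from above, which is over the board. It stays where it is left: friction about 0.15 N m, so about 1 N at the tube. At the start 0.75 to 1.35.
- lamp_hinge (a point): Point on the swivel axis (vertical) at the height of the arm's tube, 315 mm above the counter. Its axes turn with the arm: the arm points along its -x. Black hub of 34 mm diameter, capped up to 29 mm above this point; behind it a 52 mm stub with a friction knob.
- lamp_tube (a point): Point on the axis of the bare steel arm tube (14 mm diameter, level, 315 mm up), 200 mm out from the swivel axis. The tube is bare from 17 to 265 mm out; it can be pinched from above or pushed from the side here. Axes turn with the arm, x along the tube.
- lamp_head (a point): Centre of the lamp's round black head (90 mm diameter, from 36 mm to 8 mm below the tube's axis, mounted under a 22 mm boss), 280 mm out from the swivel axis and 20 mm below the tube's axis.
- basket: Loose perforated stainless steamer basket, round, 120 mm diameter, 72 mm high, about 0.3 kg, standing upright on the board. Origin at the centre of its underside; the fixed arched handle lies in its y-z plane.
- basket_bar (a point): Middle of the handle's straight level top bar: round bar of 8 mm diameter, its axis 140 mm above the basket's underside, straight for 50 mm to either side along its y; from its ends the handle slopes down to the rim. Axes as the basket's.
- hook_stand: Fixed utensil stand: dark round wooden foot (170 mm diameter, 16 mm high), steel column 16 mm thick and 292 mm high, cross bar along its y, 268 mm up, with a ladle and a wooden turner hanging at 115 mm to either side. Origin on the counter at the column's axis. In the middle a long J hook of 9 mm steel rod reaches out along its -x.
- hook_seat (a point): Where the axis of the handle's bar lies when it rests in the middle of the hook's trough: 87.5 mm out from the column along the stand's -x, 248.5 mm above the counter. The trough is level for 25 mm along x (12.5 mm to either side). Axes as the stand's; the hook lies in its x-z plane and the bar belongs across it, along y.
- hook_tip (a point): Top of the hook's upturned tip: 119 mm out along the stand's -x, 274.5 mm above the counter. The bar (8 mm) must pass over it from outside and then down into the trough.
- plate: Loose cream soup plate, 160 mm diameter, 30 mm high, on the board. Origin under its centre.
- bowl: Loose white bowl, 170 mm diameter, 75 mm high, on the counter on the lamp's side. Origin under its centre.
- spice_jar: Loose amber glass jar, 48 mm diameter, 85 mm high. Origin under its centre.
- mug: Loose blue mug, 76 mm diameter, 88 mm high, handle at its +y. Origin under its centre.
Mind the look-alikes: they are no part of the job. Leave any orange look-alike of the basket alone.

How it is judged:
By the outcome, as a careful person would: the job done as asked, in the order asked, and still so for the second after the job is handed in, with the robot touching nothing.
It also fails if it takes over 61 s, if anything falls off the work surface, if the arm or the gripper's body presses on something with over 40 N, if the wrist force passes 120 N, or if a joint passes its speed limit or range.

## Working session

There is one attempt and no reset: what is moved stays moved. The work goes in short steps, Python scripts to look and compute and a tool call to move; the robot and the scene stay as the last step left them, time stands still between calls to the robot, and variables do not carry over. Pictures are saved under pics/ and viewed, at most 10 in all, crops included, and the job is handed in when it is done.

Besides the shell and the picture viewer there is one more tool, called after "Request:" as name(argument=value, ...) on one line, values as JSON. servo_tool: Moves the arm, as the interface text tells. Its arguments: {"type":"object","properties":{"steps":{"type":"array"}},"required":["steps"]}

```bash
mkdir -p pics
cat > h.py <<'E'
import numpy as np, cv2
from workcell import env
from scipy.spatial.transform import Rotation as R
def ray(im,at):
    p=np.array([[[at[0]*640,at[1]*400]]],float)
    u=cv2.undistortPoints(p,im["K"],np.array(im["dist_coeffs"],float))[0,0]
    T=np.array(im["pose"]); d=T[:3,:3]@np.array([u[0],-u[1],-1.]); return T[:3,3],d/np.linalg.norm(d)
def atz(im,at,z):
    o,d=ray(im,at); return o+d*(z-o[2])/d[2]
def tri(rs):
    A=sum(np.eye(3)-np.outer(d,d) for o,d in rs); b=sum((np.eye(3)-np.outer(d,d))@o for o,d in rs)
    x=np.linalg.solve(A,b); return x,[np.linalg.norm((np.eye(3)-np.outer(d,d))@(x-o)) for o,d in rs]
def proj(im,p):
    T=np.array(im["pose"]); q=T[:3,:3].T@(np.array(p)-T[:3,3]); q=np.array([[q[0],-q[1],-q[2]]])
    return cv2.projectPoints(q,np.zeros(3),np.zeros(3),im["K"],np.array(im["dist_coeffs"],float))[0][0,0]
def save(im,n,crop=None,s=1):
    f=im["frame"][:,:,::-1]
    if crop: f=f[crop[1]:crop[3],crop[0]:crop[2]]
    cv2.imwrite("pics/"+n,cv2.resize(f,None,fx=s,fy=s,interpolation=cv2.INTER_CUBIC))
E
python3 - <<'E'
from h import *
ims={c:env.get_image(c) for c in("scene","top")}
for c in ims: save(ims[c],c+"0.png"); print(c,np.round(ims[c]["pose"][:3,3],3))
Z=dict(board=0,lamp_hinge=.315,lamp_tube=.315,lamp_head=.295,basket=.04,basket_bar=.18,hook_stand=0,hook_seat=.2485,hook_tip=.2745,plate=.04,bowl=0,spice_jar=0,mug=0)
for n,z in Z.items():
    best=[]
    for c in ims:
        for r in env.spot_point(n,c):
            print(n,c,round(r["score"],2),np.round(np.array(r["at"])*[640,400],0),np.round(atz(ims[c],r["at"],z),3))
E
```

```text
scene [ 1.511 -0.067  1.226]
top [ 0.399 -0.081  1.404]
board scene 0.69 [336. 256.] [ 0.508 -0.04   0.   ]
board top 0.55 [299. 189.] [ 0.516 -0.032  0.   ]
lamp_hinge scene 0.56 [463. 223.] [0.667 0.279 0.315]
lamp_hinge top 0.65 [188. 118.] [0.678 0.267 0.315]
lamp_tube scene 0.76 [399. 188.] [0.535 0.131 0.315]
lamp_tube top 0.9 [234. 170.] [0.537 0.135 0.315]
lamp_head scene 0.96 [375. 183.] [0.488 0.071 0.295]
lamp_head top 0.69 [331. 164.] [ 0.562 -0.128  0.295]
lamp_head top 0.59 [257. 193.] [0.48  0.074 0.295]
basket scene 0.76 [333. 235.] [ 0.457 -0.048  0.04 ]
basket scene 0.67 [426. 196.] [0.28 0.28 0.04]
basket scene 0.35 [238. 232.] [ 0.434 -0.357  0.04 ]
basket top 0.69 [304. 204.] [ 0.462 -0.052  0.04 ]
basket top 0.67 [204. 265.] [0.252 0.28  0.04 ]
basket_bar scene 0.87 [437. 169.] [0.3   0.296 0.18 ]
basket_bar scene 0.63 [330. 207.] [ 0.467 -0.056  0.18 ]
basket_bar scene 0.55 [399. 189.] [0.394 0.162 0.18 ]
basket_bar top 0.96 [302. 202.] [ 0.461 -0.048  0.18 ]
basket_bar top 0.86 [188. 271.] [0.248 0.292 0.18 ]
basket_bar top 0.22 [305. 203.] [ 0.459 -0.057  0.1
[... 447 characters left out ...]
 scene 0.83 [215. 197.] [ 0.514 -0.379  0.274]
hook_tip top 0.87 [420. 185.] [ 0.513 -0.38   0.274]
hook_tip top 0.17 [257. 191.] [0.485 0.075 0.274]
plate scene 0.81 [306. 271.] [ 0.597 -0.132  0.04 ]
plate top 0.7 [257. 194.] [0.494 0.109 0.04 ]
plate top 0.61 [333. 161.] [ 0.612 -0.146  0.04 ]
plate top 0.58 [236. 169.] [0.578 0.18  0.04 ]
bowl scene 0.95 [479. 244.] [0.47  0.433 0.   ]
bowl top 0.82 [166. 200.] [0.468 0.431 0.   ]
spice_jar scene 0.64 [148. 278.] [ 0.586 -0.631  0.   ]
spice_jar top 0.55 [304. 203.] [ 0.47  -0.051  0.   ]
spice_jar top 0.43 [303. 206.] [ 0.458 -0.048  0.   ]
mug scene 0.55 [238. 234.] [ 0.405 -0.366  0.   ]
mug top 0.98 [397. 222.] [ 0.411 -0.374  0.   ]
```

View pics/scene0.png

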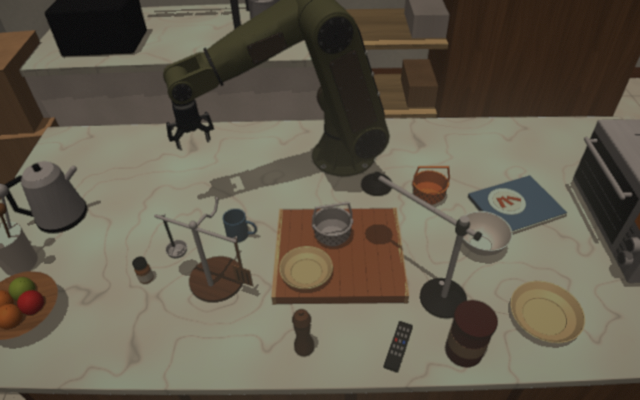

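View pics/top0.png

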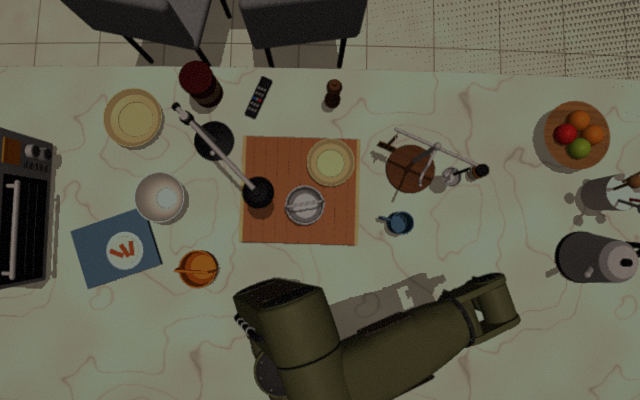

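The scene picture shows:
- Lamp arm: runs from the hub (463,223) to the head (375,183), over the board.
- Steel basket: on the board at (333,228).
- Stand: column at (205,250), with its hook near (214,205).

Candidates for the basket:
- Steel one: top (304,204), scene (333,230).
- Orange one on the counter: top (200,267), scene (430,185).

I choose the steel one on the board and will check it in a crop.

Other look-alike: a second plate sits off the board, at top (133,118).

Run:
```python
from h import *
from scipy.optimize import least_squares
ims={c:env.get_image(c) for c in("scene","top")}
save(ims["top"],"bask.png",(240,130,370,250),5)
def det(names,near):
    out=[]
    for n in names:
        for c in ims:
            for r in env.spot_point(n,c):
                px=np.array(r["at"])*[640,400]
                if r["score"]>.4 and np.linalg.norm(px-near[c])<100: out.append((n,c,px)); break
    return out
def fit(model,x0,dets):
    f=lambda x:np.concatenate([proj(ims[c],model(x)[n])-p for n,c,p in dets])
    s=least_squares(f,x0,loss="soft_l1"); return s.x,f(s.x).reshape(-1,2)
def stand(x):
    u=-np.array([np.cos(x[2]),np.sin(x[2])]); g=lambda r,z:np.r_[x[:2]+u*r,z]
    return dict(hook_stand=g(0,0),hook_seat=g(.0875,.2485),hook_tip=g(.119,.2745))
d=det(["hook_stand","hook_seat","hook_tip"],dict(scene=[211,240],top=[415,170]))
x,r=fit(stand,[.62,-.427,-.4],d); print("stand",x.round(4),{k:v.round(3) for k,v in stand(x).items()});print(r.round(1).tolist())
def lamp(x):
    u=-np.array([np.cos(x[2]),np.sin(x[2])]); g=lambda r,z:np.r_[x[:2]+u*r,z]
    return dict(lamp_hinge=g(0,.315),lamp_tube=g(.2,.315),lamp_head=g(.28,.295))
d=[t for t in det(["lamp_hinge","lamp_tube"],dict(scene=[420,200],top=[220,160]))]
d+=[("lamp_head","scene",np.array([375,183.])),("lamp_head","top",np.array([257,193.]))]
x,r=fit(lamp,[.67,.27,.8],d); print("lamp",x.round(4),{k:v.round(3) for k,v in lamp(x).items()});print(r.round(1).tolist())
# basket bar: fit from mask of steel basket
for n in("basket_bar","basket"):
    print(n,[np.round(v,4) for v in tri([ray(ims[c],[t for t in env.spot_point(n,c) if np.linalg.norm(np.array(t["at"])*[640,400]-q)<40][0]["at"]) for c,q in(("scene",[332,220]),("top",[303,203]))])])
# board: mask corners
for c in ims:
    m=env.cut_out("board",c)[0]["pixels"].astype(np.uint8)
    h=cv2.convexHull(np.argwhere(m)[:,::-1].astype(np.int32)); q=cv2.approxPolyDP(h,8,True)[:,0]
    print("board",c,[(p.tolist(),atz(ims[c],p/[640,400],.04)[:2].round(3).tolist()) for p in q])
o=env.get_obs(); print(o["clock"],o["ee_rot"],o["tcp_pos"],R.from_quat(np.roll(o["ee_rot"],-1)).as_matrix().round(3))
```

```text
stand [ 0.621  -0.4188 -0.3108] {'hook_stand': array([ 0.621, -0.419,  0.   ]), 'hook_seat': array([ 0.538, -0.392,  0.248]), 'hook_tip': array([ 0.508, -0.382,  0.274])}
[[-28.8, 53.0], [-1.1, 0.0], [-0.5, 1.0], [1.0, 1.2], [1.1, 0.8]]
lamp [0.6759 0.2741 0.7968] {'lamp_hinge': array([0.676, 0.274, 0.315]), 'lamp_tube': array([0.536, 0.131, 0.315]), 'lamp_head': array([0.48 , 0.074, 0.295])}
[[-1.6, -3.1], [-1.5, -0.7], [0.0, -0.5], [2.6, -0.9], [0.8, -2.3], [-0.4, -0.7]]
basket_bar [array([ 0.4624, -0.053 ,  0.1903]), array([0., 0.])]
basket [array([ 0.4657, -0.0538,  0.0582]), array([0.0012, 0.0012])]
board scene [([407, 302], [0.717, 0.158]), ([273, 303], [0.711, -0.225]), ([279, 210], [0.337, -0.228]), ([394, 207], [0.333, 0.163])]
board top [([359, 139], [0.688, -0.233]), ([356, 244], [0.333, -0.228]), ([238, 239], [0.341, 0.168]), ([244, 137], [0.687, 0.158])]
2.3 [-1.61928694e-05  9.77110176e-01  2.12733878e-01  1.90706781e-06] [ 0.22866058 -0.50020404  0.23127494] [[ 0.909  0.416 -0.   ]
 [ 0.416 -0.909  0.   ]
 [ 0.    -0.    -1.   ]]
```

View pics/bask.png

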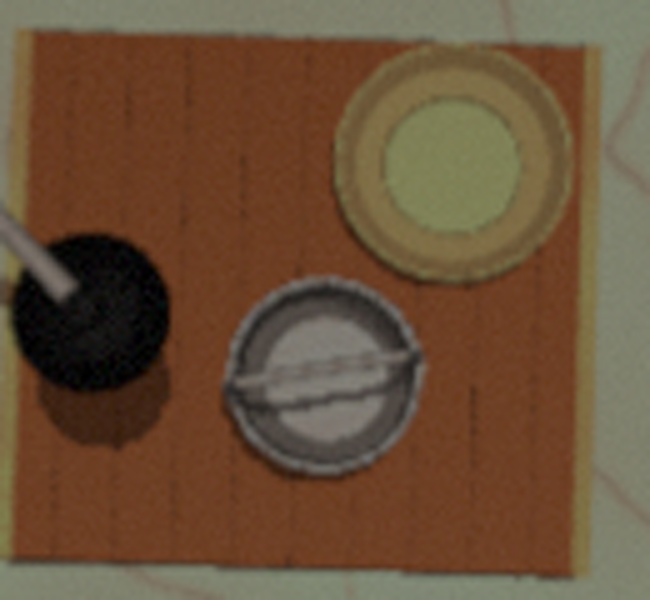

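The crop shows the grey steel perforated basket at about (325,375), with its bar running from (245,378) to (405,357), so its yaw is about +7°. That is the right basket. I'll plan the lamp approach next.

```bash
cat > plan.py <<'E'
from h import *
def mat(a):  # tool down, tool x at world angle a (deg)
    c,s=np.cos(np.radians(a)),np.sin(np.radians(a)); return np.array([[c,s,0],[s,-c,0],[0,0,-1.]])
def plan(wps,start=None):
    """wps: (x,y,z,xangle); prints shift/turn per leg from the pose before it"""
    o=env.get_obs()
    p,M=(np.array(o["tcp_pos"]),R.from_quat(np.roll(o["ee_rot"],-1)).as_matrix()) if start is None else start
    print("clock",round(o["clock"],2),"tcp",p.round(4),"xang",np.degrees(np.arctan2(M[1,0],M[0,0])).round(1))
    for w in wps:
        q=np.array(w[:3]); N=mat(w[3])
        print((M.T@(q-p)/.15).round(3).tolist(),(R.from_matrix(M.T@N).as_rotvec()/np.pi).round(4).tolist())
        p,M=q,N
E
python3 - <<'E'
from plan import *
plan([(.316,-.35,.381,50),(.40,-.21,.42,90),(.49,-.06,.42,120),(.58,.09,.42,136),(.58,.10,.285,136)])
E
```

```text
clock 2.3 tcp [ 0.2287 -0.5002  0.2313] xang 24.6
[0.946, -0.669, -0.998] [-0.0, -0.0, -0.1413]
[1.075, -0.171, -0.26] [0.0, 0.0, -0.2222]
[1.0, 0.6, 0.0] [0.0, 0.0, -0.1667]
[0.566, 1.02, 0.0] [0.0, 0.0, -0.0889]
[0.046, 0.048, 0.9] [0.0, 0.0, 0.0]
```

Request:
servo_tool(steps=[[[0.2,-0.15,-0.25],[0,0,-0.03],1],[[0.4,-0.3,-0.5],[0,0,-0.06],1],[[0.6,-0.45,-0.75],[0,0,-0.1],1],[[0.8,-0.6,-1],[0,0,-0.14],1],[[0.95,-0.67,-1],[0,0,-0.14],1],[[1,-0.67,-1],[0,0,-0.14],1],[[1,-0.67,-1],[0,0,-0.14],1],[[1,-0.67,-1],[0,0,-0.14],1],[[1,-0.67,-1],[0,0,-0.14],1],[[1,-0.67,-1],[0,0,-0.14],1]])

```text
clock: 3.55
tcp_pos: [0.3231, -0.3467, 0.3812]
ee_rot: [-0.0, 0.907, 0.42, -0.0]
ft_force: [-0.1, 0.2, -0.3]
opening: -0.0
gripper_force: 0.0
```

Request:
servo_tool(steps=[[[0.2,0,-0.05],[0,0,-0.05],1],[[0.4,-0.1,-0.1],[0,0,-0.1],1],[[0.6,-0.1,-0.2],[0,0,-0.15],1],[[0.8,-0.15,-0.26],[0,0,-0.22],1],[[1,-0.17,-0.26],[0,0,-0.22],1],[[1,-0.17,-0.26],[0,0,-0.22],1],[[1,-0.17,-0.26],[0,0,-0.22],1],[[1,-0.17,-0.26],[0,0,-0.22],1],[[1,-0.17,-0.26],[0,0,-0.22],1],[[1,-0.17,-0.26],[0,0,-0.22],1]])

```text
clock: 4.8
tcp_pos: [0.4006, -0.2157, 0.4203]
ee_rot: [0.0, 0.711, 0.703, -0.0]
ft_force: [-0.3, -0.4, 0.1]
opening: -0.0001
gripper_force: 0.0
```

Request:
servo_tool(steps=[[[0.2,0.1,0],[0,0,-0.04],1],[[0.4,0.2,0],[0,0,-0.08],1],[[0.6,0.35,0],[0,0,-0.12],1],[[0.8,0.5,0],[0,0,-0.16],1],[[1,0.6,0],[0,0,-0.17],1],[[1,0.6,0],[0,0,-0.17],1],[[1,0.6,0],[0,0,-0.17],1],[[1,0.6,0],[0,0,-0.17],1],[[1,0.6,0],[0,0,-0.17],1],[[1,0.6,0],[0,0,-0.17],1]])

```text
clock: 6.05
tcp_pos: [0.4922, -0.0668, 0.4203]
ee_rot: [0.0, 0.501, 0.866, 0.0]
ft_force: [-0.2, -0.1, 0.1]
opening: -0.0001
gripper_force: 0.0
```

Run:
```python
from plan import *
plan([(.58,.08,.42,136),(.583,.10,.285,136)])
o=env.get_obs();print(o["ft_force"],o["joint_pos"])
```

```text
clock 6.05 tcp [ 0.4922 -0.0668  0.4203] xang 119.9
[0.556, 0.995, 0.002] [0.0, 0.0, -0.0893]
[0.078, 0.11, 0.9] [0.0, 0.0, 0.0]
[-0.22735659 -0.14986692  0.09325844] [-2.08597156e-01  1.09975281e-01  1.32000682e+00  3.47705694e-05
  1.71149845e+00 -7.30967484e-01]
```

Request:
servo_tool(steps=[[[0.1,0.2,0],[0,0,-0.02],1],[[0.2,0.4,0],[0,0,-0.04],1],[[0.35,0.65,0],[0,0,-0.06],1],[[0.5,0.9,0],[0,0,-0.09],1],[[0.56,1,0],[0,0,-0.09],1],[[0.56,1,0],[0,0,-0.09],1],[[0.56,1,0],[0,0,-0.09],1],[[0.56,1,0],[0,0,-0.09],1],[[0.56,1,0],[0,0,-0.09],1],[[0.56,1,0],[0,0,-0.09],1]])

```text
clock: 7.3
tcp_pos: [0.5803, 0.0809, 0.4204]
ee_rot: [0.0, 0.374, 0.928, 0.0]
ft_force: [0.7, -0.5, -0.3]
opening: 0.0
gripper_force: 0.0
```

Request:
servo_tool(steps=[[[0.05,0.1,0.15],[0,0,0],1],[[0.08,0.1,0.3],[0,0,0],1],[[0.08,0.1,0.45],[0,0,0],1],[[0.08,0.1,0.6],[0,0,0],1],[[0.08,0.1,0.75],[0,0,0],1],[[0.08,0.1,0.85],[0,0,0],1],[[0.08,0.1,0.9],[0,0,0],1],[[0.08,0.1,0.9],[0,0,0],1],[[0.08,0.1,0.9],[0,0,0],1],[[0.08,0.1,0.9],[0,0,0],1]])

```text
clock: 8.55
tcp_pos: [0.5822, 0.1004, 0.2859]
ee_rot: [0.0, 0.373, 0.928, 0.0]
ft_force: [-0.2, -0.2, -0.8]
opening: 0.0
gripper_force: 0.0
```

Run:
```python
from plan import *
for c in("scene","top"):
    im=env.get_image(c); f=im["frame"]; T=save(im,c+"1.png",(300,110,500,300) if c=="scene" else (140,60,340,250),2)
a=cv2.imread("pics/scene1.png");b=cv2.imread("pics/top1.png");cv2.imwrite("pics/both1.png",np.hstack([a,b]))
o=env.get_obs();print(o["tcp_pos"],o["ft_force"])
# arc legs in frame at call start
H=np.array([.676,.274]);r=.19
def pt(phi,off): return (H[0]-r*np.cos(phi)+off*np.sin(phi),H[1]-r*np.sin(phi)-off*np.cos(phi))
p=np.array(o["tcp_pos"]);M=R.from_quat(np.roll(o["ee_rot"],-1)).as_matrix()
for k in range(4):
    p0,M0=p,M
    print("call",k)
    for j in range(1,11):
        s=(k*10+j)/40; s=s*s*(3-2*s); phi=.8+(-.03-.8)*s; off=max(.018,.05-.06*(k*10+j)/10)
        q=np.r_[pt(phi,off),.285]; N=mat(135.8+np.degrees(phi-.8))
        if j in(2,4,6,8,10): print((M0.T@(q-p0)/.15).round(3)[:2],(R.from_matrix(M0.T@N).as_rotvec()/np.pi).round(3)[2])
    p,M=q,N
```

```text
[0.58215977 0.10039073 0.28564538] [-0.20913341 -0.46727752 -1.25681777]
call 0
[ 0.112 -0.001] 0.004
[ 0.214 -0.003] 0.009
[ 0.302 -0.003] 0.018
[ 0.347 -0.004] 0.03
[ 0.402 -0.003] 0.043
call 1
[ 0.063 -0.004] 0.016
[ 0.132 -0.006] 0.033
[ 0.206 -0.003] 0.052
[0.283 0.005] 0.071
[0.361 0.017] 0.091
call 2
[ 0.079 -0.005] 0.02
[ 0.156 -0.005] 0.039
[ 0.23  -0.001] 0.058
[0.299 0.007] 0.075
[0.361 0.017] 0.091
call 3
[ 0.055 -0.004] 0.014
[ 0.101 -0.006] 0.025
[ 0.135 -0.006] 0.034
[ 0.157 -0.005] 0.039
[ 0.165 -0.005] 0.041
```

View pics/both1.png

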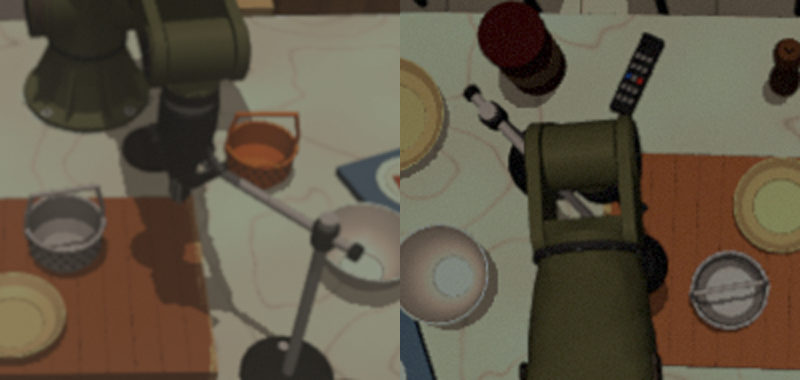

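The picture shows the shut fingers on the board side of the tube, at about (180,175) in the left half. The lamp has not moved, so I'll begin the slow swing.

Request:
servo_tool(steps=[[[0.05,0,0],[0,0,0],1],[[0.1,0,0],[0,0,0],1],[[0.15,0,0],[0,0,0.01],1],[[0.2,0,0],[0,0,0.01],1],[[0.23,0,0],[0,0,0.015],1],[[0.26,0,0],[0,0,0.02],1],[[0.29,0,0],[0,0,0.025],1],[[0.33,0,0],[0,0,0.03],1],[[0.365,0,0],[0,0,0.035],1],[[0.4,0,0],[0,0,0.04],1]])

```text
clock: 9.9
tcp_pos: [0.5386, 0.1422, 0.2853]
ee_rot: [-0.0, 0.431, 0.902, 0.0]
ft_force: [1.6, 0.5, -0.4]
opening: 0.0002
gripper_force: 0.4
```

Request:
servo_tool(steps=[[[0.03,0,0],[0,0,0.01],1],[[0.06,0,0],[0,0,0.016],1],[[0.1,0,0],[0,0,0.025],1],[[0.13,0,0],[0,0,0.033],1],[[0.17,0,0],[0,0,0.043],1],[[0.21,0,0],[0,0,0.052],1],[[0.245,0,0],[0,0,0.062],1],[[0.28,0.005,0],[0,0,0.071],1],[[0.32,0.01,0],[0,0,0.081],1],[[0.36,0.017,0],[0,0,0.091],1]])

```text
clock: 11.15
tcp_pos: [0.5067, 0.1858, 0.2853]
ee_rot: [0.0, 0.556, 0.831, 0.0]
ft_force: [0.2, 0.2, -0.6]
opening: -0.0002
gripper_force: 0.4
```

Request:
servo_tool(steps=[[[0.04,0,0],[0,0,0.01],1],[[0.08,-0.005,0],[0,0,0.02],1],[[0.12,-0.005,0],[0,0,0.03],1],[[0.155,-0.005,0],[0,0,0.039],1],[[0.19,0,0],[0,0,0.048],1],[[0.23,0,0],[0,0,0.058],1],[[0.265,0.005,0],[0,0,0.066],1],[[0.3,0.007,0],[0,0,0.075],1],[[0.33,0.01,0],[0,0,0.083],1],[[0.36,0.017,0],[0,0,0.091],1]])

```text
clock: 12.4
tcp_pos: [0.4883, 0.2366, 0.2853]
ee_rot: [-0.0, 0.668, 0.744, -0.0]
ft_force: [-0.6, -0.8, 0.3]
opening: 0.0002
gripper_force: 0.4
```

Request:
servo_tool(steps=[[[0.03,0,0],[0,0,0.007],1],[[0.055,0,0],[0,0,0.014],1],[[0.08,-0.005,0],[0,0,0.02],1],[[0.1,-0.005,0],[0,0,0.025],1],[[0.12,-0.005,0],[0,0,0.03],1],[[0.135,-0.005,0],[0,0,0.034],1],[[0.15,-0.005,0],[0,0,0.037],1],[[0.157,-0.005,0],[0,0,0.039],1],[[0.165,-0.005,0],[0,0,0.041],1],[[0.165,-0.005,0],[0,0,0.041],1]])

```text
clock: 13.65
tcp_pos: [0.485, 0.261, 0.2853]
ee_rot: [-0.0, 0.714, 0.7, 0.0]
ft_force: [-0.7, 0.1, -0.5]
opening: -0.0003
gripper_force: 0.0
```

Run:
```python
from plan import *
for c in("scene","top"):
    im=env.get_image(c); save(im,c+"2.png",(300,110,500,300) if c=="scene" else (140,60,340,250),2)
    for n,z in(("lamp_tube",.315),("lamp_head",.295)):
        for r in env.spot_point(n,c)[:2]: print(n,c,round(r["score"],2),atz(im,r["at"],z).round(3))
a=cv2.imread("pics/scene2.png");b=cv2.imread("pics/top2.png");cv2.imwrite("pics/both2.png",np.hstack([a,b]))
plan([(.52,.215,.285,88),(.52,.215,.40,88)])
```

```text
lamp_tube scene 0.74 [0.491 0.283 0.315]
lamp_head scene 0.83 [0.403 0.279 0.295]
clock 13.95 tcp [0.485  0.2609 0.2853] xang 88.8
[-0.301, 0.239, 0.002] [-0.0, -0.0, 0.0046]
[0.0, 0.0, -0.767] [0.0, 0.0, 0.0]
```

View pics/both2.png

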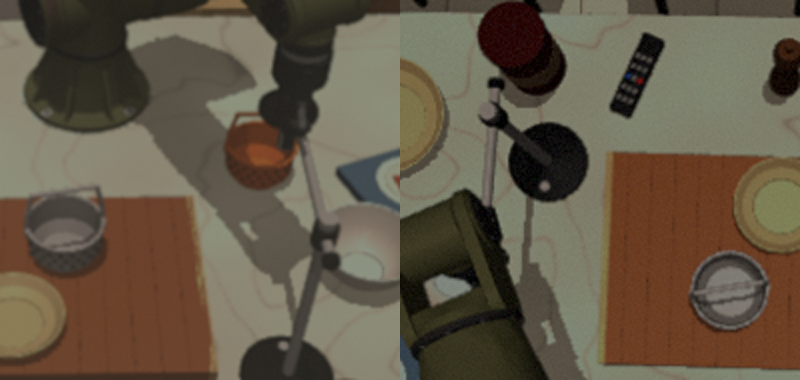

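The lamp arm now points at the robot. The head is near (0.40, 0.28) and the board's edge is at y≈0.163, so it is clear by about 7 cm. The orange basket and bowl have not moved. Next I'll back off, rise and re-measure the bar and hook.

Request:
servo_tool(steps=[[[-0.05,0.03,0],[0,0,0],1],[[-0.15,0.06,0],[0,0,0],1],[[-0.25,0.08,0],[0,0,0],1],[[-0.35,0.1,0],[0,0,0],1],[[-0.45,0.1,-0.1],[0,0,0],1],[[-0.55,0.1,-0.3],[0,0,0],1],[[-0.7,0.1,-0.5],[0,0,0],0.5],[[-0.8,0.1,-0.7],[0,0,0],0],[[-0.9,0.1,-0.8],[0,0,0],0],[[-0.9,0.1,-0.8],[0,0,0],0]])

```text
clock: 15.2
tcp_pos: [0.4973, 0.1247, 0.4061]
ee_rot: [0.0, 0.715, 0.699, 0.001]
ft_force: [0.3, 0.1, -0.6]
opening: 0.0724
gripper_force: 0.0
```

Run:
```python
from plan import *
o=env.get_obs(); print(o["tcp_pos"],o["opening"])
ims={c:env.get_image(c) for c in("scene","top")}
near=dict(scene=[332,220],top=[303,203])
sp={}
for n in("basket_bar","basket"):
    for c in ims:
        for r in env.spot_point(n,c):
            px=np.array(r["at"])*[640,400]
            if np.linalg.norm(px-near[c])<30: print(n,c,round(r["score"],2),px.round(1),atz(ims[c],r["at"],.18 if n!="basket" else .04).round(4))
for n,z in(("hook_stand",0),("hook_seat",.2485),("hook_tip",.2745)):
    for c in ims:
        for r in env.spot_point(n,c)[:1]: print(n,c,round(r["score"],2),(np.array(r["at"])*[640,400]).round(1),atz(ims[c],r["at"],z).round(4))
# overlays
def draw(c,crop,s,segs):
    f=ims[c]["frame"][:,:,::-1][crop[1]:crop[3],crop[0]:crop[2]]; f=cv2.resize(f,None,fx=s,fy=s,interpolation=cv2.INTER_CUBIC); f=cv2.convertScaleAbs(f,alpha=1.6)
    for a,b in segs:
        a,b=[tuple(int(v) for v in ((proj(ims[c],q)-crop[:2]+.5)*s)) for q in(a,b)]; cv2.line(f,a,b,(0,255,0),1)
    return f
B=np.array([.4624,-.053,.18]);t=np.radians(7.5);e=np.array([-np.sin(t),np.cos(t),0])*.05
S=np.array([.621,-.4188,0]);y=-.3108;u=-np.array([np.cos(y),np.sin(y),0]);Y=np.array([-np.sin(y),np.cos(y),0])
z=lambda v:np.array([0,0,v])
sg=[(S,S+z(.292)),(S+z(.268)-Y*.115,S+z(.268)+Y*.115),(S+u*.0875+z(.2485)-Y*.02,S+u*.0875+z(.2485)+Y*.02),(S+u*.1+z(.24),S+u*.075+z(.24)),(S+u*.119+z(.2745),S+u*.115+z(.25))]
L=np.vstack([draw("top",(265,165,345,240),5,[(B-e,B+e)]),])
L2=draw("top",(375,120,495,200),5,sg); L3=draw("scene",(285,170,365,245),5,[(B-e,B+e)]); L4=draw("scene",(150,180,270,305),4,sg)
cv2.imwrite("pics/ov_b.png",np.hstack([L,L3])); h=500; cv2.imwrite("pics/ov_s.png",np.hstack([cv2.copyMakeBorder(L2,0,100,0,0,0)[:,:480] if 0 else cv2.resize(cv2.copyMakeBorder(L2,0,225,0,0,0),(384,400)),cv2.resize(L4,(416,433))[:400]]))
```

```text
[0.49733419 0.1246965  0.40610881] 0.07239968803479391
basket_bar scene 0.97 [331.  206.6] [ 0.4651 -0.0531  0.18  ]
basket_bar top 0.83 [303.8 200.8] [ 0.4659 -0.0534  0.18  ]
basket scene 0.7 [334.  235.5] [ 0.4569 -0.0442  0.04  ]
basket top 0.56 [304.  205.2] [ 0.4588 -0.0512  0.04  ]
basket top 0.44 [301.5 193.5] [ 0.498  -0.0419  0.04  ]
hook_stand scene 0.94 [212.4 288. ] [ 0.6269 -0.4198  0.    ]
hook_stand top 0.78 [411.8 162.1] [ 0.6195 -0.4234  0.    ]
hook_seat scene 0.88 [215.5 211.6] [ 0.5447 -0.3787  0.2485]
hook_seat top 0.66 [422.1 175.5] [ 0.5424 -0.3928  0.2485]
hook_tip scene 0.62 [214.3 194. ] [ 0.5002 -0.3843  0.2745]
hook_tip top 0.9 [421.9 186.3] [ 0.5086 -0.3854  0.2745]
```

View pics/ov_b.png

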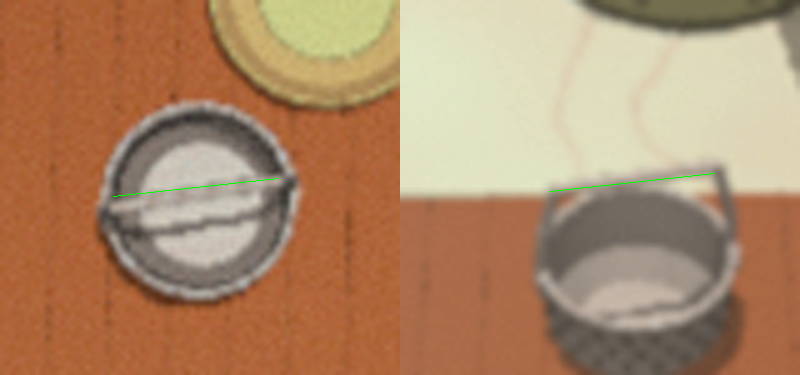

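View pics/ov_s.png

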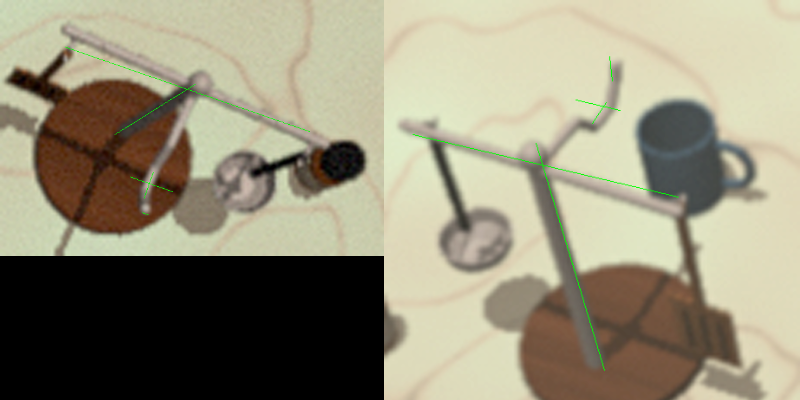

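Overlays: the bar lies about 1 px below and behind the green line, so x≈0.458, with yaw about 8°. The stand's cross bar is steeper than my fit, from (68,29) to (318,147) in the left view, so the stand's yaw is nearer −0.42. I'll refit using the read pixels.

Run:
```python
from plan import *
from scipy.optimize import least_squares
ims={c:env.get_image(c) for c in("scene","top")}
def g(x,r,z,s=0):
    c,n=np.cos(x[2]),np.sin(x[2]); return [x[0]-c*r-n*s,x[1]-n*r+c*s,z]
P=[("top",0,.292,[437.5,146]),("top",.119,.2745,[420.6,185.0]),("top",.119,.2745,[421.9,186.3]),("top",.0875,.2485,[422.1,175.5]),("top",0,0,[411.8,162.1]),
("scene",0,.292,[192.7,223.3]),("scene",0,.016,[211.4,284.7]),("scene",.119,.2745,[217.2,198.5])]
Ls=[("top",[396.25,129.1]),("top",[474.4,165.9]),("scene",[155.8,216.1]),("scene",[237.1,241.1])]
def f(v):
    x=v[:3]; o=[proj(ims[c],g(x,r,z))-p for c,r,z,p in P]
    o+=[proj(ims[c],g(x,0,.268,s))-p for (c,p),s in zip(Ls,v[3:])]
    return np.concatenate(o)
s=least_squares(f,[.62,-.42,-.4,.12,-.12,-.12,.12],loss="soft_l1")
print(s.x.round(4),f(s.x).reshape(-1,2).round(1).tolist())
x=s.x[:3]; print("seat",np.round(g(x,.0875,.2485),4),"tip",np.round(g(x,.119,.2745),4),"yaw",np.degrees(x[2]))
# bar fit from pixels read in the overlay crops
Q=[("top",[265+118/5,165+207/5]),("top",[265+285/5,165+181/5]),("scene",[285+150/5,170+186/5]),("scene",[285+318/5,170+168/5])]
A=[atz(ims[c],np.array(p)/[640,400],.18) for c,p in Q]; print(np.round(A,4).tolist())
t=np.radians(8); e=np.array([-np.sin(t),np.cos(t)])
b=np.array([.459,-.053])+.025*e
plan([(.48,.07,.33,98),(*b,.26,98),(*b,.161,98)])
```

```text
[ 0.6222 -0.4239 -0.3912  0.1206 -0.1242 -0.1217  0.1339] [[-0.0, -0.6], [-1.1, -0.0], [-2.4, -1.3], [-0.8, 0.3], [0.1, -0.8], [-1.3, -2.0], [-1.0, -1.0], [-1.5, -1.6], [-0.3, 0.9], [0.4, -1.4], [0.1, -0.3], [-0.0, 0.1]]
seat [ 0.5413 -0.3905  0.2485] tip [ 0.5122 -0.3785  0.2745] yaw -22.413847569948878
[[0.448, -0.0079, 0.18], [0.4659, -0.1083, 0.18], [0.4664, -0.1013, 0.18], [0.4537, 0.0003, 0.18]]
clock 15.9 tcp [0.4973 0.1257 0.4053] xang 88.8
[-0.373, -0.108, 0.502] [0.0, -0.0, -0.0509]
[-0.626, -0.253, 0.467] [0.0, 0.0, 0.0]
[0.0, 0.0, 0.66] [0.0, 0.0, 0.0]
```

Request:
servo_tool(steps=[[[-0.2,-0.05,0.1],[0,0,-0.01],0],[[-0.4,-0.1,0.25],[0,0,-0.02],0],[[-0.6,-0.15,0.4],[0,0,-0.03],0],[[-0.8,-0.2,0.6],[0,0,-0.04],0],[[-0.95,-0.25,0.75],[0,0,-0.05],0],[[-1,-0.26,0.9],[0,0,-0.05],0],[[-1,-0.26,0.95],[0,0,-0.05],0],[[-1,-0.26,0.95],[0,0,-0.05],0],[[-1,-0.26,0.95],[0,0,-0.05],0],[[-1,-0.26,0.95],[0,0,-0.05],0]])

```text
clock: 17.15
tcp_pos: [0.4554, -0.0233, 0.2634]
ee_rot: [0.0, 0.657, 0.754, 0.0]
ft_force: [-0.6, 0.3, 0.8]
opening: 0.0852
gripper_force: 0.0
```

Run:
```python
from plan import *
plan([(.456,-.029,.161,98.3)])
```

```text
clock 17.15 tcp [ 0.4554 -0.0233  0.2634] xang 97.9
[-0.038, -0.002, 0.683] [0.0003, 0.0001, -0.0025]
```

Request:
servo_tool(steps=[[[-0.04,0,0.15],[0,0,0],0],[[-0.04,0,0.3],[0,0,0],0],[[-0.04,0,0.45],[0,0,0],0],[[-0.04,0,0.58],[0,0,0],0],[[-0.04,0,0.65],[0,0,0],0],[[-0.04,0,0.68],[0,0,0],0],[[-0.04,0,0.68],[0,0,0],0.4],[[-0.04,0,0.68],[0,0,0],0.6],[[-0.04,0,0.68],[0,0,0],0.8],[[-0.04,0,0.68],[0,0,0],1]])

```text
clock: 18.4
tcp_pos: [0.4561, -0.0295, 0.161]
ee_rot: [0.0, 0.657, 0.754, 0.0]
ft_force: [-0.7, 0.4, 1.3]
opening: 0.0122
gripper_force: 0.3
```

Request:
servo_tool(steps=[[[0,0,0],[0,0,0],1],[[0,0,0],[0,0,0],1],[[0,0,0],[0,0,0],1],[[0,0,0],[0,0,0],1],[[0,0,-0.03],[0,0,0],1],[[0,0,-0.08],[0,0,0],1],[[0,0,-0.15],[0,0,0],1],[[0,0,-0.22],[0,0,0],1],[[0,0,-0.3],[0,0,0],1],[[0,0,-0.3],[0,0,0],1]])

```text
clock: 19.65
tcp_pos: [0.4564, -0.0295, 0.2069]
ee_rot: [0.001, 0.657, 0.754, 0.001]
ft_force: [0.1, 0.8, -2.0]
opening: 0.006
gripper_force: 58.4
```

Run:
```python
from plan import *
o=env.get_obs(); print(o["opening"],o["gripper_force"],o["ft_force"],o["wrist_torque"])
ims={c:env.get_image(c) for c in("scene","top")}
a=cv2.resize(ims["scene"]["frame"][150:290,260:410,::-1],None,fx=3.5,fy=3.5,interpolation=cv2.INTER_CUBIC); cv2.imwrite("pics/g.png",a)
```

```text
0.006013717777461843 58.43941390514374 [ 0.06913793  0.76639754 -2.04516036] [0.07925409 0.00409909 0.02005334]
```

View pics/g.png

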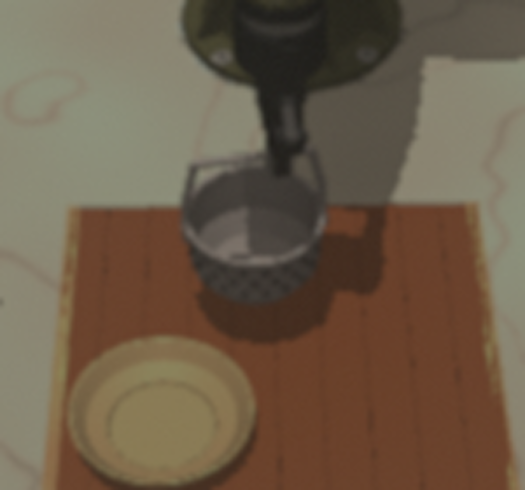

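The crop shows the basket lifted, its bar running from (192,168) to (318,150) and the finger at (280,170), right of the middle. I'll measure the grip offset precisely.

Run:
```python
from plan import *
o=env.get_obs(); p=np.array(o["tcp_pos"]); zb=p[2]+.019
t=np.radians(8.2); e=np.array([-np.sin(t),np.cos(t)])
ims={c:env.get_image(c) for c in("scene","top")}
for q in([260+192/3.5,150+168/3.5],[260+318/3.5,150+150/3.5]):
    w=atz(ims["scene"],np.array(q)/[640,400],zb); print("end",w.round(4),"along bar from grip",round((w[:2]-p[:2])@e,4))
for n,z in(("basket_bar",zb),("basket",zb-.14)):
  for c in ims:
    for r in env.spot_point(n,c)[:2]:
        w=atz(ims[c],r["at"],z); print(n,c,round(r["score"],2),w.round(4),round((w[:2]-p[:2])@e,4))
for c in ims:
    for r in env.cut_out("basket",c)[:2]:
        m=r["pixels"]; ys,xs=np.nonzero(m); print("cut",c,round(r["score"],2),xs.min(),xs.max(),ys.min(),ys.max())
# waypoints to the hook, grip offset s along stand y
x=(.6222,-.4239,-.391); u=-np.array([np.cos(x[2]),np.sin(x[2])]);Y=np.array([-np.sin(x[2]),np.cos(x[2])])
s=.025; seat=np.array(x[:2])+u*.0875+Y*s; A=np.degrees(x[2])+90
print("seat tcp",seat)
plan([(.42,-.13,.29,90),(.43,-.24,.29,A),(*(seat+u*.11),.29,A),(*seat,.281,A),(*seat,.2295,A)])
```

```text
end [ 0.4729 -0.1004  0.2247] along bar from grip -0.0726
end [0.4539 0.0062 0.2247] along bar from grip 0.0356
basket_bar scene 0.75 [0.3472 0.2735 0.2247] 0.3154
basket_bar scene 0.72 [ 0.4653 -0.0534  0.2247] -0.025
basket_bar top 0.83 [0.2546 0.2698 0.2247] 0.325
basket_bar top 0.64 [ 0.4605 -0.0513  0.2247] -0.0222
basket scene 0.78 [ 0.4662 -0.0532  0.0847] -0.025
basket scene 0.58 [0.3265 0.2747 0.0847] 0.3195
basket top 0.65 [0.2584 0.2638 0.0847] 0.3184
basket top 0.52 [ 0.4606 -0.0602  0.0847] -0.0311
cut scene 0.93 412 448 166 204
cut scene 0.62 311 353 191 236
cut top 0.8 289 324 194 223
cut top 0.68 166 198 99 236
seat tcp [ 0.55083159 -0.36743939]
clock 20.15 tcp [ 0.456  -0.0295  0.2057] xang 97.8
[-0.631, -0.329, -0.562] [-0.0001, -0.0, 0.0435]
[-0.733, 0.067, 0.0] [0.0, 0.0, 0.1245]
[-0.478, 0.335, 0.0] [0.0, 0.0, 0.0]
[0.0, 0.733, 0.06] [0.0, 0.0, 0.0]
[0.0, 0.0, 0.343] [0.0, 0.0, 0.0]
```

Request:
servo_tool(steps=[[[0,0,-0.1],[0,0,0],1],[[-0.03,0,-0.2],[0,0,0],1],[[-0.1,-0.05,-0.3],[0,0,0.005],1],[[-0.18,-0.1,-0.4],[0,0,0.01],1],[[-0.28,-0.15,-0.5],[0,0,0.015],1],[[-0.38,-0.2,-0.56],[0,0,0.025],1],[[-0.48,-0.25,-0.56],[0,0,0.03],1],[[-0.56,-0.3,-0.56],[0,0,0.04],1],[[-0.61,-0.32,-0.56],[0,0,0.043],1],[[-0.63,-0.33,-0.56],[0,0,0.043],1]])

```text
clock: 21.4
tcp_pos: [0.4197, -0.1303, 0.2898]
ee_rot: [-0.0, 0.707, 0.707, 0.0]
ft_force: [1.2, 0.0, -2.6]
opening: 0.006
gripper_force: 58.5
```

Request:
servo_tool(steps=[[[-0.03,0,0],[0,0,0.005],1],[[-0.1,0,0],[0,0,0.015],1],[[-0.2,0.02,0],[0,0,0.03],1],[[-0.3,0.03,0],[0,0,0.05],1],[[-0.4,0.04,0],[0,0,0.07],1],[[-0.5,0.05,0],[0,0,0.09],1],[[-0.6,0.06,0],[0,0,0.11],1],[[-0.68,0.07,0],[0,0,0.12],1],[[-0.72,0.07,0],[0,0,0.125],1],[[-0.73,0.07,0],[0,0,0.125],1]])

```text
clock: 22.65
tcp_pos: [0.4305, -0.2396, 0.2897]
ee_rot: [-0.0, 0.831, 0.556, -0.0]
ft_force: [-0.7, -0.3, -1.9]
opening: 0.0054
gripper_force: 58.5
```

Request:
servo_tool(steps=[[[-0.02,0.01,0],[0,0,0],1],[[-0.07,0.04,0],[0,0,0],1],[[-0.14,0.1,0],[0,0,0],1],[[-0.22,0.15,0],[0,0,0],1],[[-0.3,0.21,0],[0,0,0],1],[[-0.38,0.27,0],[0,0,0],1],[[-0.44,0.31,0],[0,0,0],1],[[-0.47,0.33,0],[0,0,0],1],[[-0.48,0.335,0],[0,0,0],1],[[-0.48,0.335,0],[0,0,0],1]])

```text
clock: 23.9
tcp_pos: [0.4495, -0.3249, 0.2899]
ee_rot: [0.0, 0.831, 0.556, 0.0]
ft_force: [0.4, 0.6, -1.9]
opening: 0.0058
gripper_force: 58.5
```

Run:
```python
from plan import *
x=(.6222,-.4239,-.391); u=-np.array([np.cos(x[2]),np.sin(x[2])]);Y=np.array([-np.sin(x[2]),np.cos(x[2])])
s=.024; seat=np.array(x[:2])+u*.0875+Y*s; A=np.degrees(x[2])+90
plan([(*(seat+u*.11),.29,A),(*seat,.281,A),(*seat,.2295,A)])
o=env.get_obs(); print(o["opening"],o["gripper_force"],o["ft_force"])
p=np.array(o["tcp_pos"]);zb=p[2]+.019; w0=p[:2]-s*Y
ims={c:env.get_image(c) for c in("scene","top")}
for n,z in(("basket_bar",zb),("hook_tip",.2745),("hook_seat",.2485)):
  for c in ims:
    for r in env.spot_point(n,c)[:3]:
        w=atz(ims[c],r["at"],z)[:2]-np.array(x[:2]); print(n,c,round(r["score"],2),"out",round(w@u,4),"y",round(w@Y,4), (np.array(r["at"])*[640,400]).round())
def im(c,crop,s): 
    return cv2.convertScaleAbs(cv2.resize(ims[c]["frame"][crop[1]:crop[3],crop[0]:crop[2],::-1],None,fx=s,fy=s,interpolation=cv2.INTER_CUBIC),alpha=1.5)
cv2.imwrite("pics/pre.png",np.hstack([im("scene",(150,160,280,300),3),im("top",(375,110,505,250),3)]))
```

```text
clock 23.9 tcp [ 0.4495 -0.3249  0.2899] xang 67.6
[-0.011, -0.001, -0.001] [0.0, -0.0, 0.0]
[0.0, 0.733, 0.06] [0.0, 0.0, 0.0]
[0.0, 0.0, 0.343] [0.0, 0.0, 0.0]
0.0058331100707599386 58.50022315979004 [ 0.43723377  0.62637372 -1.89091667]
basket_bar scene 0.89 out 0.4129 y 0.5494 [434. 169.]
basket_bar scene 0.56 out 0.1906 y 0.002 [227. 172.]
basket_bar scene 0.4 out 0.0955 y 0.0187 [215. 195.]
basket_bar top 0.83 out 0.5837 y 0.4919 [187. 268.]
basket_bar top 0.52 out 0.1897 y 0.0088 [410. 206.]
hook_tip scene 0.62 out 0.1316 y -0.0024 [217. 194.]
hook_tip top 0.61 out 0.1238 y -0.0018 [419. 187.]
hook_tip top 0.35 out 0.0291 y -0.1258 [472. 174.]
hook_seat scene 0.89 out 0.0891 y -0.0056 [210. 210.]
hook_seat top 0.7 out 0.0893 y 0.0014 [421. 176.]
```

View pics/pre.png

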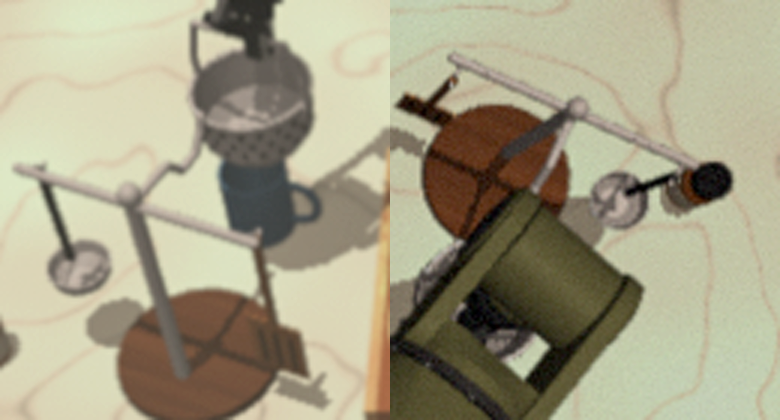

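The basket is held level above the mug, with bar end at (195,25), and outside the hook, whose tip is near (197,115) in the left half. The way in is clear.

Request:
servo_tool(steps=[[[-0.01,0.03,0],[0,0,0],1],[[-0.02,0.1,0],[0,0,0],1],[[-0.03,0.2,0],[0,0,0],1],[[-0.03,0.3,0],[0,0,0],1],[[-0.03,0.4,0],[0,0,0],1],[[-0.03,0.5,0],[0,0,0],1],[[-0.03,0.6,0],[0,0,0],1],[[-0.03,0.68,0],[0,0,0],1],[[-0.03,0.72,0.03],[0,0,0],1],[[-0.03,0.73,0.06],[0,0,0],1]])

```text
clock: 25.55
tcp_pos: [0.5492, -0.3711, 0.2799]
ee_rot: [-0.0, 0.831, 0.556, -0.0]
ft_force: [-0.2, -0.4, -1.5]
opening: 0.0059
gripper_force: 58.7
```

Request:
servo_tool(steps=[[[0,0,0],[0,0,0],1],[[0,0,0],[0,0,0],1],[[0,0,0.03],[0,0,0],1],[[0,0,0.06],[0,0,0],1],[[0,0,0.1],[0,0,0],1],[[0,0,0.14],[0,0,0],1],[[0,0,0.18],[0,0,0],1],[[0,0,0.21],[0,0,0],1],[[0,0,0.24],[0,0,0],1],[[0,0,0.26],[0,0,0],1]])

```text
clock: 26.8
tcp_pos: [0.549, -0.371, 0.2415]
ee_rot: [-0.0, 0.831, 0.556, -0.0]
ft_force: [0.4, -0.7, -1.7]
opening: 0.0055
gripper_force: 58.7
```

Run:
```python
from plan import *
x=(.6222,-.4239,-.391); u=-np.array([np.cos(x[2]),np.sin(x[2])]);Y=np.array([-np.sin(x[2]),np.cos(x[2])])
o=env.get_obs(); p=np.array(o["tcp_pos"]); print(p,(p[:2]-x[:2])@u,(p[:2]-x[:2])@Y,p[2]+.019,o["ft_force"],o["wrist_torque"])
ims={c:env.get_image(c) for c in("scene","top")}; zb=p[2]+.019
for n,z in(("basket_bar",zb),("hook_tip",.2745),("hook_seat",.2485)):
  for c in ims:
    for r in env.spot_point(n,c)[:3]:
        w=atz(ims[c],r["at"],z)[:2]-np.array(x[:2])
        if abs(w@Y)<.1: print(n,c,round(r["score"],2),"out",round(w@u,4),"y",round(w@Y,4), (np.array(r["at"])*[640,400]).round())
```

```text
[ 0.54902206 -0.37095923  0.24148633] 0.08783151043236204 0.021056174844149924 0.2604863269362527 [ 0.39055437 -0.68589075 -1.65867437] [ 0.08053272  0.00357133 -0.02116527]
basket_bar scene 0.55 out 0.0781 y -0.0039 [208. 210.]
basket_bar top 0.43 out 0.0856 y 0.0005 [423. 175.]
hook_seat scene 0.65 out 0.0886 y 0.0082 [214. 211.]
```

Request:
servo_tool(steps=[[[0,0,0.01],[0,0,0],1],[[0,0,0.02],[0,0,0],1],[[0,0,0.03],[0,0,0],1],[[0,0,0.04],[0,0,0],1],[[0,0,0.05],[0,0,0],1],[[0,0,0.06],[0,0,0],1],[[0,0,0.065],[0,0,0],1],[[0,0,0.07],[0,0,0],1],[[0,0,0.07],[0,0,0],1],[[0,0,0.07],[0,0,0],1]])

```text
clock: 28.45
tcp_pos: [0.549, -0.371, 0.2314]
ee_rot: [0.0, 0.831, 0.556, 0.0]
ft_force: [-0.0, -0.1, -3.5]
opening: 0.006
gripper_force: 58.7
```

Request:
servo_tool(steps=[[[0,0,0.003],[0,0,0],1],[[0,0,0.006],[0,0,0],1],[[0,0,0.009],[0,0,0],1],[[0,0,0.012],[0,0,0],1],[[0,0,0.015],[0,0,0],1],[[0,0,0.015],[0,0,0],1],[[0,0,0.015],[0,0,0],1],[[0,0,0.015],[0,0,0],1],[[0,0,0.015],[0,0,0],1],[[0,0,0.015],[0,0,0],1]])

```text
clock: 29.7
tcp_pos: [0.549, -0.371, 0.229]
ee_rot: [-0.0, 0.831, 0.556, 0.0]
ft_force: [0.0, -0.4, -1.4]
opening: 0.0056
gripper_force: 58.7
```

Run:
```python
from plan import *
for _ in range(3):
    env.get_image("top"); o=env.get_obs(); print(o["tcp_pos"][2],o["ft_force"],o["wrist_torque"])
```

```text
0.22903211365073695 [ 0.19540393  0.48220766 -0.8717919 ] [ 0.05207714  0.06046672 -0.01303749]
0.22905416575416532 [ 0.33391958  0.17702427 -0.67894518] [0.05190747 0.01400084 0.02222313]
0.22902968996454007 [ 0.42738363 -0.07704921 -1.68775324] [ 0.08418787 -0.00202663 -0.0315848 ]
```

Request:
servo_tool(steps=[[[0,0,0.003],[0,0,0],1],[[0,0,0.006],[0,0,0],1],[[0,0,0.009],[0,0,0],1],[[0,0,0.012],[0,0,0],1],[[0,0,0.012],[0,0,0],1],[[0,0,0.012],[0,0,0],1],[[0,0,0.012],[0,0,0],1],[[0,0,0.012],[0,0,0],1],[[0,0,0.012],[0,0,0],1],[[0,0,0.012],[0,0,0],1]])

```text
clock: 31.1
tcp_pos: [0.5493, -0.3711, 0.2281]
ee_rot: [0.001, 0.831, 0.556, 0.0]
ft_force: [-0.2, 1.0, 6.7]
opening: 0.0057
gripper_force: 59.5
```

Run:
```python
from plan import *
for _ in range(3):
    env.get_image("top"); o=env.get_obs(); print(o["tcp_pos"][2],o["ft_force"],o["wrist_torque"])
```

```text
0.22808340825787646 [-0.213766    1.16141821  5.26365588] [ 0.08347343  0.0294709  -0.07016592]
0.22802940895848564 [0.11341101 0.47378601 6.58221619] [ 0.1022795   0.04048849 -0.00692011]
0.22805742147979352 [0.35537527 2.52796209 5.94544144] [0.05870657 0.04955375 0.01260578]
```

Contact reads about +7 N, so the bar rests on the hook. I'll release gently.

Request:
servo_tool(steps=[[[0,0,0],[0,0,0],0.9],[[0,0,0],[0,0,0],0.88],[[0,0,0],[0,0,0],0.86],[[0,0,0],[0,0,0],0.84],[[0,0,0],[0,0,0],0.8],[[0,0,0],[0,0,0],0.75],[[0,0,0],[0,0,0],0.7],[[0,0,0],[0,0,0],0.65],[[0,0,0],[0,0,0],0.6],[[0,0,0],[0,0,0],0.6]])

```text
clock: 32.5
tcp_pos: [0.549, -0.371, 0.2273]
ee_rot: [0.0, 0.831, 0.556, 0.0]
ft_force: [-0.7, 0.4, -0.8]
opening: 0.0339
gripper_force: 0.0
```

Request:
servo_tool(steps=[[[0,0,0],[0,0,0],0.6],[[0,0,-0.03],[0,0,0],0.6],[[0,0,-0.08],[0,0,0],0.6],[[0,0,-0.14],[0,0,0],0.6],[[0,0,-0.2],[0,0,0],0.6],[[0,0,-0.3],[0,0,0],0.6],[[0,0,-0.45],[0,0,0],0.6],[[0,0,-0.6],[0,0,0],0.6],[[0,0,-0.8],[0,0,0],0.6],[[0,0,-0.95],[0,0,0],0.6]])

```text
clock: 33.75
tcp_pos: [0.549, -0.3709, 0.3721]
ee_rot: [0.001, 0.831, 0.556, 0.0]
ft_force: [-0.3, -0.2, 0.6]
opening: 0.0348
gripper_force: 0.0
```

Request:
servo_tool(steps=[[[0.1,-0.1,0],[0,0,0],0.6],[[0.3,-0.3,0],[0,0,0],0.6],[[0.5,-0.5,0],[0,0,0],0.6],[[0.7,-0.7,0],[0,0,0],0.6],[[0.9,-0.9,0],[0,0,0],0.6],[[1,-1,0],[0,0,0],0.6],[[1,-1,0],[0,0,0],0.6],[[1,-1,0],[0,0,0],0.6],[[1,-1,0],[0,0,0],0.6],[[1,-1,0],[0,0,0],0.6]])

```text
clock: 35.0
tcp_pos: [0.4677, -0.1756, 0.3695]
ee_rot: [-0.0, 0.831, 0.556, -0.0]
ft_force: [-0.2, -0.2, 0.5]
opening: 0.0343
gripper_force: 0.0
```

Run:
```python
from plan import *
ims={c:env.get_image(c) for c in("scene","top")}
def im(c,crop,s): 
    return cv2.convertScaleAbs(cv2.resize(ims[c]["frame"][crop[1]:crop[3],crop[0]:crop[2],::-1],None,fx=s,fy=s,interpolation=cv2.INTER_CUBIC),alpha=1.5)
a=np.hstack([im("scene",(150,160,280,300),3),im("top",(375,110,505,250),3)])
b=cv2.resize(ims["scene"]["frame"][150:310,250:620,::-1],(390,170)); c=cv2.resize(ims["top"]["frame"][60:290,100:500,::-1],(390,170))
cv2.imwrite("pics/fin.png",np.vstack([a,np.hstack([b,c])]))
x=(.6222,-.4239,-.391); u=-np.array([np.cos(x[2]),np.sin(x[2])]);Y=np.array([-np.sin(x[2]),np.cos(x[2])])
for n,z in(("basket_bar",.2485),("basket",.1085),("lamp_head",.295),("plate",.04),("bowl",0),("mug",0),("spice_jar",0)):
  for c in ims:
    for r in env.spot_point(n,c)[:2]:
        p=atz(ims[c],r["at"],z); w=p[:2]-np.array(x[:2]); print(n,c,round(r["score"],2),p.round(3),"out",round(w@u,4),"y",round(w@Y,4))
```

```text
basket_bar scene 0.98 [ 0.55  -0.394  0.249] out 0.0783 y -0.0
basket_bar scene 0.71 [0.365 0.261 0.248] out 0.4987 y 0.5358
basket_bar top 0.75 [0.252 0.266 0.248] out 0.6049 y 0.4969
basket_bar top 0.69 [ 0.543 -0.381  0.248] out 0.0894 y 0.0098
basket scene 0.96 [ 0.549 -0.386  0.109] out 0.0824 y 0.0069
basket scene 0.73 [0.348 0.268 0.109] out 0.5171 y 0.5349
basket top 0.76 [0.252 0.253 0.109] out 0.6002 y 0.4852
basket top 0.56 [ 0.544 -0.385  0.109] out 0.0875 y 0.0064
lamp_head scene 0.74 [0.41  0.286 0.295] out 0.4671 y 0.5755
lamp_head scene 0.21 [ 0.758 -0.046  0.295] out 0.0187 y 0.4012
lamp_head top 0.89 [0.389 0.28  0.295] out 0.484 y 0.5621
lamp_head top 0.17 [ 0.536 -0.379  0.295] out 0.0967 y 0.0085
plate scene 0.71 [ 0.603 -0.623  0.04 ] out -0.0581 y -0.1919
plate scene 0.68 [ 0.615 -0.13   0.04 ] out 0.1192 y 0.2691
plate top 0.86 [ 0.602 -0.148  0.04 ] out 0.1243 y 0.2472
plate top 0.21 [ 0.543 -0.46   0.04 ] out 0.0598 y -0.0638
bowl scene 0.96 [0.463 0.43  0.   ] out 0.4731 y 0.7289
bowl top 0.85 [0.468 0.431 0.   ] out 0.4682 y 0.7321
mug scene 0.6 [ 0.392 -0.362  0.   ] out 0.2368 y -0.0308
mug top 0.58 [ 0.409 -0.377  0.   ] out 0.2146 y -0.0379
spice_jar scene 0.8 [ 0.579 -0.641  0.   ] out -0.0424 y -0.2169
spice_jar top 0.63 [ 0.586 -0.646  0.   ] out -0.0511 y -0.2187
```

View pics/fin.png

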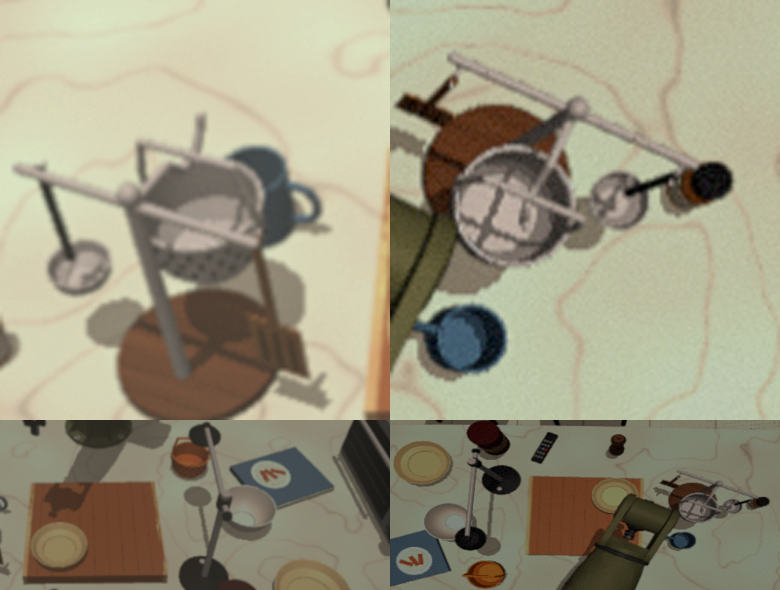

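Run:
```python
from plan import *
x=(.6222,-.4239,-.391); u=-np.array([np.cos(x[2]),np.sin(x[2])]);Y=np.array([-np.sin(x[2]),np.cos(x[2])])
S=env.get_image("scene");T=env.get_image("top"); n=np.r_[u,0]; X0=np.r_[x[:2]+u*.0875,0]
for q in([196.7,207.7],[237.3,219.3]):
    o,d=ray(S,np.array(q)/[640,400]); w=o+d*((X0-o)@n)/(d@n); print("scene end y",((w[:2]-x[:2])@Y).round(4),"z",w[2].round(4))
for q in([397.3,170.7],[439.3,183.3]):
    w=atz(T,np.array(q)/[640,400],.2485)[:2]-x[:2]; print("top end out",(w@u).round(4),"y",(w@Y).round(4))
for n_ in("basket",):
  for c,im in(("scene",S),("top",T)):
    for r in env.cut_out(n_,c):
        ys,xs=np.nonzero(r["pixels"]); print(c,round(r["score"],2),xs.min(),xs.max(),ys.min(),ys.max())
o=env.get_obs(); print(o["clock"],np.abs(o["qd"]).max())
```

```text
scene end y -0.0504 z 0.2429
scene end y 0.0824 z 0.2448
top end out 0.1018 y 0.0692
top end out 0.0864 y -0.0561
scene 0.85 412 448 166 204
scene 0.55 194 238 206 254
scene 0.44 154 252 198 302
top 0.93 395 437 160 197
top 0.75 173 218 250 288
36.0 0.0022376681072851217
```

```bash
python3 -c "
from workcell import env; print(env.sign_off())"
```

```text
the job is handed in; nothing more can be done
None
```

I swung the lamp arm and head clear of the board, then hung the steel basket by the middle of its handle on the long hook. It hangs level to within about 1° by camera. The plate, bowl, mug and spice jar stayed put, and I signed off at about 36 s of the 61 s allowed.

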